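# Shut and pin the swing beam of a flattening press

## Task

Shut the flattening press on the artist's desk and lock it: swing the beam in by its upright handle until its end plate lies between the two ears of the yoke, and fit the locking pin from the wooden tool block down through the upper ear, the beam's eye and the lower ear, fully home with its collar on the ear. The rubber buffer holds the beam short of line and nobody can see by how much, so stand the pin in the upper ear on the beam and ease the beam in by its handle until the pin drops, then press it home; go by feel and force neither pin nor beam. Leave the other things on the desk as they stand.

Things in the scene. Friction and masses are not known exactly. Their poses are not given: they have to be found in the camera images.
- press: The press: grey cast base plate 260 x 400 x 20 mm (x, y, z), fixed. Origin: centre of its underside, on the desk; z up. Beam hinge: vertical axis at x = 0, y = +150 mm. Yoke: two level ears at y = -150 mm, open towards -x, web behind at +x. Under the beam's screw hangs a pressing plate. The beam opens towards -x and shuts towards +x.
- bore (a point): Centre of the upper ear's hole at its top face, 116 mm above the desk; axes as the press. Ears: plates 44 mm wide (y), reaching 22 mm in front (-x) of the hole and 36 mm behind to the web; upper ear from 100 to 116 mm, lower ear from 60 to 76 mm above the desk. Both holes are vertical, 15.2 mm across, in line.
- plunger (a point): Spring plunger: a steel ball standing 2 mm into the lower ear's hole from its -y side, 68 mm above the desk, unseen. A pin that has dropped through the beam's eye mostly stops on it, its collar still some mm above the upper ear; a downward push of 5 to 20 N takes the pin past it and home. The ball then holds it by friction.
- swing (a joint): Swing of the beam's hinge, rad, read at the hinge collar. 0: beam touching the rubber buffer beside the yoke; positive: open (clockwise from above). The hinge is stiff (1 to 2 N at the handle) and stays where left. Pushed on, the beam squeezes the buffer (swing still reads 0), about 0.8 N per mm at the handle; let go, it springs back. Over 18 mm there is ramming it.
- handle (a point): Middle of the beam's handle, 140 mm above the desk: upright round black grip 20 mm across, from 106 to 168 mm above the desk, 35 mm in front (-x) of the beam's middle line, 220 mm from the hinge along it. x across the beam (to +x of the press when shut), y to the hinge. Beam: 28 mm wide, top at 102 mm. Its screw, crossbar 70 mm along the beam, top at 154 mm, is 100 mm nearer the hinge.
- beam_end (a point): Beam's middle line 300 mm from the hinge, 98 mm above the desk, axes as handle. Here a steel end plate (52 mm wide, 44 mm long, 78 to 98 mm above the desk) carries the eye, a hole 15.2 mm across. It is bolted on through slots: the eye lies up to 6 mm to either side (x) of this point. With the beam on the buffer the point is 12 mm short (-x) of the ears' holes, the eye hidden.
- knob (a point): Centre of the round black knob (28 mm across, 28 mm tall) on the locking pin, 78 mm above the pin's foot and 18 mm above the collar's underside; z points up the pin. The pin starts upright in a hole of the tool block, its foot 10 mm above the desk, the knob spanning 74 to 102 mm; lift it 55 mm to clear the block. Pin: 92 mm long in all, 0.1 to 0.22 kg.
- seat (a point): Centre of the underside of the pin's collar (26 mm across, 4 mm thick), 60 mm above its foot; z up the pin. Below it a plain steel pin 14 mm across, its foot tapered to 12.6 mm over the last 3 mm. Home: this point is on bore. Standing on the beam in the upper ear: about 42 mm above bore.
- block_top (a point): Centre of the top face of the wooden tool block, 60 mm above the desk; block 190 x 56 x 60 mm (x, y, z), fixed. Three upright holes, 18 mm across and 50 mm deep, on its x axis at x = -60, 0 and +60 mm hold the pin, the marker and the burnisher, in any order.
- marker: Felt marker, 17 mm across and 105 mm long, standing in the tool block; origin at its foot. To be left alone.
- burnisher: Thin steel burnisher, 13 mm across and 108 mm long, standing in the tool block; origin at its foot. To be left alone.
- jar: Empty glass jar, 76 mm across and 104 mm tall; origin at its underside. To be left alone.
- ink: Small closed ink jar of brown glass with a black lid, 48 mm across and 75 mm tall; origin at its underside. To be left alone.
- palette: White round palette, 150 mm across and 13 mm high; origin at its underside. To be left alone.
Things that resemble listed ones, but are neither listed nor needed, are in the scene too. Leave any green look-alike of the part that bears knob alone.

How it is judged (in metres and radians):
On the way, in this order (a step that is already met when the one before it is completed fails the run):
1. the beam is swung in on its buffer, its end between the ears, with the pin not yet fitted (value of joint swing below 0.02 rad and distance between seat and bore above 0.07 m), for 0.2 s.
2. the pin stands upright in the upper ear's hole, its foot on the beam or below (horizontal distance between seat and bore below 0.008 m and z of seat in the frame of bore below 0.048 m and angle between seat's own z axis and vertical below 0.15 rad and value of joint swing below 0.02 rad), for 0.2 s.
3. the pin has dropped through the beam's eye and holds the beam in line (value of joint swing below 0.02 rad and z of seat in the frame of bore below 0.03 m and horizontal distance between seat and bore below 0.005 m), for 0.2 s.
At the end, for the whole second after the job is handed in: The pin is home through upper ear, eye and lower ear: collar within 3 mm of the upper ear's top and within 3 mm of the hole's centre, pin upright within 0.08 rad, the beam shut in the yoke (swing under 0.02 rad), all at rest and let go (horizontal distance between seat and bore below 0.003 m and z of seat in the frame of bore below 0.003 m and angle between seat's own z axis and vertical below 0.08 rad and value of joint swing below 0.02 rad and linear speed of pin below 0.01 m/s); the robot touches nothing.
It fails at once if the pin is forced on the beam: over 30 N between the pin and the beam with its end plate (contact force between pin and beam above 30 N).
It fails at once if the pin is forced in the press: all its contacts with ears, plunger and beam together over 60 N (contact force between pin and press above 60 N).
It fails at once if the beam is rammed in, its handle over 18 mm past touching the buffer (x of handle in the frame of bore above -0.0258 m).
It fails at once if a bystander is moved by over 20 mm or tipped (distance of any of marker, burnisher, jar, ink, palette from where it was at the start of the episode above 0.02 m or angle between any of marker, burnisher, jar, ink, palette's own z axis and vertical above 0.35 rad).
It also fails if it takes over 72 s, if anything falls off the work surface, if the arm or the gripper's body presses on something with over 40 N, if the wrist force passes 120 N, or if a joint passes its speed limit or range.

## Robot

A 6-joint arm with a two-finger parallel gripper is mounted at the origin on the work surface. World frame = base frame: x ahead of the robot, y to its left, z up, the work surface at z = 0. Lengths are in mm, angles in rad, forces in N, time in s.
With the tool pointing down it reaches from about 300 to 775 mm from the base axis. Payload 14.6 kg.
Tool frame: the origin (TCP) lies at the very end of the fingers, on their centre line; the grasp point (between the pads) lies 19 mm behind it; z points along the fingers, y is the line along which they close (so a half turn about z gives the same grasp; the last joint's range is limited). The gripper opens to 94 mm and grips with 3 to 60 N. Pads are 16 mm wide; open, the fingers measure 119 mm over their backs; the gripper's body (75 mm by 177 mm) begins 78 mm behind the grasp point.
Start: joints at [-1.414, 0.3, 1.521, -0, 1.321, -0.067], TCP at [122.059, -536.275, 205.446] pointing down, gripper open.
Joint ranges: [-3.03, 3.03], [-0.79, 2.21], [0.23, 2.52], [-1.04, 4.18], [0, 3.07], [-2.55, 2.55]. Speed limits (rad/s): [2.22, 2.22, 2.57, 3.14, 3.14, 3.14].

## Interface

Orientations are given as [roll, pitch, yaw] about the fixed x, y, z axes, in that order (R = Rz(yaw) Ry(pitch) Rx(roll)).
In Python, from cell import manip gives the robot as it stands.
- The arm moves only by the tool servo_tool, never from a script. Its argument "motion" is a list that holds one entry, the list of rows, each a list of 7 numbers: the shift along the world's x, y, z as a fraction of full scale, then the turn, a rotation vector about the world's x, y, z as a fraction of full scale, then the closure, from 0 (fully open) to 1 (shut). In form: [[[x, y, z, rx, ry, rz, gripper], ...]]. A call has 1 to 10 rows; each row is the pose to reach, as a shift and turn from the pose commanded when the call began, turning the shorter way round; what a row does not reach only later rows make up. Full scale, the value 1, is 0.5 m for a shift and pi rad for a turn. A row lasts 1/10 s, in which the tool goes at most 50 mm and 8.59 degrees, less where a joint would pass 70% of its speed; a pose out of reach is approached as far as the arm can. A call with a number of a shift or a turn outside -1 to 1 is refused whole. A call with a gripper value outside its range is refused whole. The fingers move at their own pace and stop on an object; "newtons" is the grip in N (left out, the last holds). Time passes only in rows, so rows that repeat a pose let the fingers close. It gives the time, the measured TCP pose, the force, the opening and the grip force at its end, in the units of the state.
- manip.read_state(): the state, without advancing time (a new reading comes with each control period).
- manip.camera(name): name is "scene" or "side" or "wrist"; returns a dict with "frame" (420x560x3 uint8, red, green, blue), "range_z" (420x560 float32, mm along the optical axis (not along the pixel's ray), 0 where there is no reading), "vfov" (degrees; the focal length in pixels is half the picture's height over the tangent of half this angle, whatever the lens; pixels are square), "cx", "cy" (the principal point, pixels), "cam_to_world" (4x4, takes a point from camera to world coordinates). Camera axes: x right, y down, z forward; pixel columns grow to the right and rows downward; lengths in mm; the calibration is good to about 2 mm. The wrist camera is an equidistant fisheye: a pixel r from the principal point sees the ray r / f radians off the axis. A picture is of the moment at which its call begins.
- manip.sign_off(): hands the job in; it is judged then, once.
The state is a dict: "clock": time; "joints": joint angles; "qd": joint speeds; "effort": joint torques, N m; "eef_pos": TCP position; "eef_rot": TCP orientation; "wrist_force": force on the tool from outside, world axes, zero at the start; "moment": the same for the moment, N m; "finger_gap": finger opening in mm; "finger_force": force on a finger pad.
Only numpy, scipy, OpenCV 4.12 (cv2) and the standard library are available. Lean on these libraries where they do the work, as an engineer would, in place of code of your own. Each camera call takes 0.05 s, during which the arm holds its last target. There are 200 camera calls.

## Working session

There is one attempt and no reset: what is moved stays moved. The work goes in short steps, Python scripts to look and compute and a tool call to move; the robot and the scene stay as the last step left them, time stands still between calls to the robot, and variables do not carry over. Pictures are saved under pics/ and viewed, at most 10 in all, crops included, and the job is handed in when it is done.

Besides the shell and the picture viewer there is one more tool, called after "Call:" by a JSON object that holds its "method" and its "body". servo_tool: Moves the arm, as the interface text tells. Its arguments: {"type":"object","properties":{"motion":{"type":"array"},"newtons":{"type":"number"}},"required":["motion"]}

```bash
mkdir -p pics
cat > h.py <<'E'
import numpy as np, cv2
from cell import manip
def grab(n,tag):
    c=manip.camera(n); cv2.imwrite(f'pics/{tag}.png',c['frame'][:,:,::-1]); np.savez(f'pics/{tag}.npz',**c); return c
def load(tag): return dict(np.load(f'pics/{tag}.npz'))
def pts(c):
    z=c['range_z']; f=210/np.tan(np.radians(float(c['vfov'])/2)); v,u=np.mgrid[:420,:560]
    P=np.stack([(u-c['cx'])/f*z,(v-c['cy'])/f*z,z],-1); T=c['cam_to_world']
    W=P@T[:3,:3].T+T[:3,3]; W[z==0]=np.nan; return W
def ray(c,u,v,h):
    f=210/np.tan(np.radians(float(c['vfov'])/2)); T=c['cam_to_world']
    d=T[:3,:3]@np.array([(u-c['cx'])/f,(v-c['cy'])/f,1]); o=T[:3,3]; return o+d*(h-o[2])/d[2]
E
python3 - <<'E'
from h import *
a=grab('scene','s0');b=grab('side','d0')
print(manip.read_state())
for c in(a,b): print(c['vfov'],c['cx'],c['cy'],c['cam_to_world'].round(2).tolist())
cv2.imwrite('pics/both0.png',cv2.resize(np.hstack([a['frame'],b['frame']])[:,:,::-1],(800,300)))
E
```

```text
{'clock': 0.1, 'joints': array([-1.41358657e+00,  3.00403943e-01,  1.52151694e+00,  1.43159000e-05,
        1.32071465e+00, -6.66018173e-02]), 'qd': array([-4.62212701e-04, -3.03778195e-03, -1.82774019e-03, -3.43046067e-04,
       -5.04018536e-05, -9.51047226e-04]), 'effort': array([ 8.63024543e-04, -5.32645833e+01, -3.53282940e+01,  7.09645939e-02,
        2.34782294e-02, -7.18992328e-05]), 'eef_pos': array([ 122.03361224, -536.04585371,  204.95030366]), 'eef_rot': array([-3.14055300e+00, -8.32428998e-05,  2.23807976e-01]), 'wrist_force': array([-0.20011387, -0.03074725, -0.01154696]), 'moment': array([ 0.05919983,  0.04201864, -0.05059817]), 'finger_force': 0.0, 'finger_gap': 93.95539266935509}
56.97199468031542 279.4726093535927 211.4603296371007 [[-0.48, 0.55, -0.68, 1128.49], [0.88, 0.29, -0.38, 378.3], [-0.01, -0.78, -0.62, 687.39], [0.0, 0.0, 0.0, 1.0]]
42.5143840716699 285.20139396427203 211.3046167324614 [[1.0, -0.02, 0.02, 489.77], [-0.03, -0.58, 0.82, -1174.59], [-0.0, -0.82, -0.58, 960.5], [0.0, 0.0, 0.0, 1.0]]
```

View pics/s0.png

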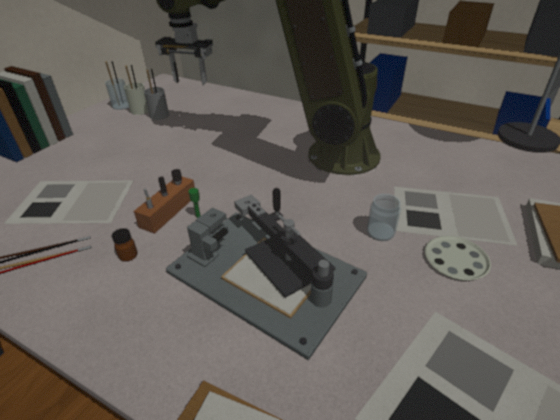

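View pics/d0.png

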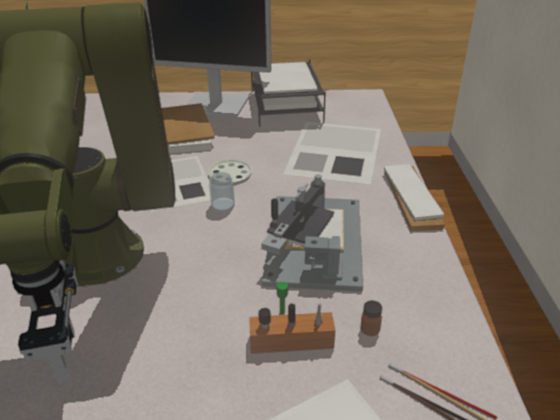

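Scene view: the tool block is at (165,203), the press at (265,265) and the green look-alike at (195,200). Side view: the block's items are a wide black knob at (265,316), a thin black marker at (292,312) and a thin grey burnisher at (318,314). The green one stands behind at (282,292). The wide black knob at (265,316) fits the pin best. I'll confirm this with a crop and measure.

Run:
```python
from h import *
a=load('s0');b=load('d0')
A=a['frame'][150:320,120:380,::-1];B=b['frame'][165:365,225:395,::-1]
cv2.imwrite('pics/crop0.png',np.hstack([cv2.resize(A,(520,340),interpolation=2).copy() if 0 else cv2.copyMakeBorder(cv2.resize(A,None,fx=1.65,fy=1.65,interpolation=2),0,600-int(170*1.65+.5),0,0,0)[:600],cv2.resize(B,(370,435),interpolation=2) if 0 else cv2.copyMakeBorder(cv2.resize(B,None,fx=2.1,fy=2.1,interpolation=2),0,180,0,0,0)[:600]]))
for n,c in(('s',a),('d',b)):
    W=pts(c)
    for lo,hi,nm in((14,25,'base'),(56,63,'block'),(112,119,'ear'),(95,99.9,'endplate'),(99,105,'knobtop'),(160,172,'handletop'),(148,158,'screw')):
        m=((W[...,2]>lo)&(W[...,2]<hi)&(W[...,0]>200)&(W[...,0]<800)&(abs(W[...,1])<600)).astype(np.uint8)
        k,l,s,ce=cv2.connectedComponentsWithStats(m)
        for i in range(1,k):
            if s[i,4]>=12:
                q=W[l==i][:,:2].astype(np.float32); r=cv2.minAreaRect(q)
                print(n,nm,s[i,4],ce[i].round().tolist(),'mean',W[l==i].mean(0).round(1).tolist(),'rect',np.round(r[0],1).tolist(),np.round(r[1],1).tolist(),round(r[2],1))
```

```text
Traceback (most recent call last):
ValueError: all the input array dimensions except for the concatenation axis must match exactly, but along dimension 0, the array at index 0 has size 599 and the array at index 1 has size 600
```

Run:
```python
from h import *
a=load('s0');b=load('d0')
A=a['frame'][150:320,120:330,::-1];B=b['frame'][165:365,225:395,::-1]
cv2.imwrite('pics/crop0.png',np.hstack([cv2.resize(A,(430,420),interpolation=2),cv2.resize(B,(357,420),interpolation=2)]))
for n,c in(('s',a),('d',b)):
    W=pts(c)
    for lo,hi,nm in((14,25,'base'),(56,63,'block'),(112,119,'ear'),(95,99.9,'endplate'),(99,105,'knobtop'),(160,172,'handletop'),(148,158,'screw')):
        m=((W[...,2]>lo)&(W[...,2]<hi)&(W[...,0]>200)&(W[...,0]<800)&(abs(W[...,1])<600)).astype(np.uint8)
        k,l,s,ce=cv2.connectedComponentsWithStats(m)
        for i in range(1,k):
            if s[i,4]>=12:
                q=W[l==i][:,:2].astype(np.float32); r=cv2.minAreaRect(q)
                print(n,nm,s[i,4],ce[i].round().tolist(),'mean',W[l==i].mean(0).round(1).tolist(),'rect',np.round(r[0],1).tolist(),np.round(r[1],1).tolist(),round(r[2],1))
```

```text
s base 172 [164.0, 215.0] mean [561.3, -305.5, 19.4] rect [547.7, -301.2] [54.0, 165.9] 73.6
s base 16 [197.0, 212.0] mean [507.5, -233.0, 20.9] rect [507.6, -233.5] [5.8, 11.7] 32.9
s base 7991 [267.0, 288.0] mean [644.9, 65.8, 18.3] rect [604.2, 42.4] [399.6, 262.0] 83.6
s base 96 [380.0, 233.0] mean [356.5, 239.4, 19.6] rect [349.4, 238.6] [38.1, 75.5] 10.0
s base 42 [538.0, 249.0] mean [230.8, 596.3, 19.7] rect [230.1, 596.2] [54.9, 2.2] 8.0
s base 69 [128.0, 254.0] mean [718.6, -281.0, 19.2] rect [715.6, -284.3] [23.6, 47.5] 62.3
s block 682 [162.0, 197.0] mean [534.9, -322.9, 58.2] rect [523.3, -327.8] [193.3, 59.4] 2.7
s block 12 [195.0, 201.0] mean [509.5, -231.7, 59.7] rect [509.3, -232.3] [7.2, 24.0] 45.6
s block 23 [385.0, 207.0] mean [295.9, 228.4, 60.1] rect [295.0, 227.9] [6.1, 31.3] 10.0
s block 58 [380.0, 221.0] mean [360.2, 234.0, 59.7] rect [356.2, 229.6] [68.4, 21.9] 77.4
s block 33 [123.0, 241.0] mean [718.4, -282.8, 59.8] rect [716.3, -284.6] [16.4, 41.5] 59.1
s block 31 [199.0, 248.0] mean [651.8, -107.5, 59.7] rect [652.3, -112.8] [11.9, 43.2] 8.3
s block 53 [3
[... 4967 characters left out ...]
7.6, 71.6, 101.3] rect [566.1, 66.6] [294.2, 41.2] 64.6
d knobtop 22 [323.0, 251.0] mean [611.8, -133.9, 102.1] rect [611.5, -132.7] [9.9, 29.9] 84.7
d knobtop 19 [335.0, 252.0] mean [641.3, -138.4, 102.2] rect [641.3, -138.2] [4.5, 20.1] 77.2
d knobtop 74 [264.0, 312.0] mean [465.8, -334.9, 100.9] rect [466.2, -334.8] [26.2, 26.3] 45.8
d knobtop 15 [292.0, 311.0] mean [525.0, -336.8, 101.7] rect [525.0, -336.9] [6.7, 15.3] 89.1
d handletop 30 [274.0, 201.0] mean [492.4, 3.6, 164.9] rect [491.8, 6.1] [20.7, 15.9] 89.0
d screw 41 [301.0, 190.0] mean [567.4, 75.7, 151.3] rect [567.5, 72.5] [42.6, 19.8] 82.3
d screw 19 [274.0, 205.0] mean [492.1, -0.2, 153.8] rect [492.3, 2.0] [12.8, 16.7] 33.4
```

View pics/crop0.png

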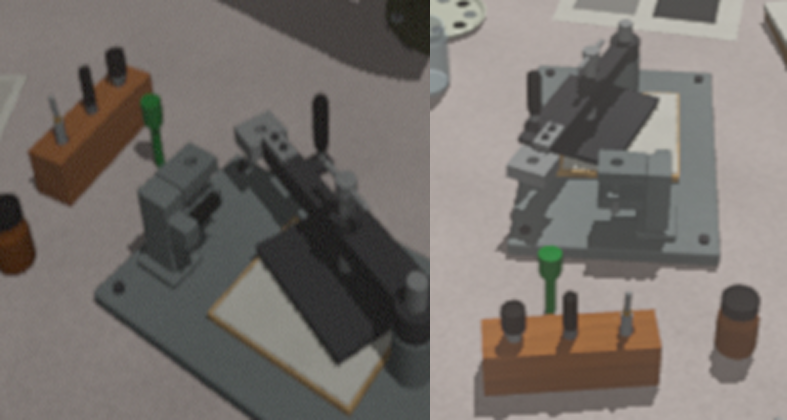

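The pin is the wide black knob at scene (176,171) / side (265,313). It is 28 mm wide, black and at the right height, with its grey collar beneath. It stands in the block at about (466,-332). The black item in the middle is too thin (marker), the grey one is the burnisher, and the green one stands outside the block, so I leave all three alone.

From the rectangles, the press yaw is about -6.4°, the bore is at about (588,-109), the hinge at (622,189), and the handle now at (493,7). I'll go to the handle first.

Call:
{"method": "servo_tool", "body": {"motion": [[[0.2, 0.3, 0.08, 0, 0, 0.2, 0.3], [0.371, 0.543, 0.08, 0, 0, 0.345, 0.3], [0.371, 0.543, 0.08, 0, 0, 0.345, 0.3], [0.371, 0.543, 0.08, 0, 0, 0.345, 0.3], [0.371, 0.543, 0.08, 0, 0, 0.345, 0.3], [0.371, 0.543, 0.08, 0, 0, 0.345, 0.3], [0.371, 0.543, 0.08, 0, 0, 0.345, 0.3], [0.371, 0.543, 0.08, 0, 0, 0.345, 0.3]]], "newtons": 12}}

```text
clock: 0.9
eef_pos: [309.1, -262.3, 245.9]
eef_rot: [3.141, 0.0, 1.317]
wrist_force: [0.1, -0.0, 0.6]
finger_gap: 66.0
finger_force: 0.0
```

Call:
{"method": "servo_tool", "body": {"motion": [[[0.371, 0.543, 0.04, 0, 0, 0, 0.3], [0.371, 0.543, 0.04, 0, 0, 0, 0.3], [0.371, 0.543, 0.04, 0, 0, 0, 0.3], [0.371, 0.543, 0.04, 0, 0, 0, 0.3], [0.371, 0.543, 0.04, 0, 0, 0, 0.3], [0.371, 0.543, 0.04, 0, 0, 0, 0.3], [0.371, 0.543, 0.04, 0, 0, 0, 0.3], [0.371, 0.543, 0.04, 0, 0, 0, 0.3], [0.371, 0.543, 0.04, 0, 0, 0, 0.3]]]}}

```text
clock: 1.8
eef_pos: [492.9, 6.9, 264.9]
eef_rot: [-3.141, 0.0, 1.309]
wrist_force: [-0.8, 0.0, 0.7]
finger_gap: 65.9
finger_force: 0.0
```

Run:
```python
from h import *
s=manip.read_state();print(s['eef_pos'],s['eef_rot'],s['finger_gap'],s['joints'])
c=grab('wrist','w1');print(c['vfov'],c['cx'],c['cy'],c['cam_to_world'].round(3).tolist())
```

```text
[492.86701051   6.91837691 264.92704679] [-3.14052743e+00  3.66908616e-04  1.30877331e+00] 65.90125496359808 [-6.02040365e-02  1.30571541e-01  1.58773423e+00 -1.47513645e-04
  1.42440404e+00  2.01840780e-01]
65.70646984690485 285.9264075509232 209.1462035746184 [[0.966, -0.25, -0.069, 513.182], [-0.259, -0.931, -0.257, 80.868], [-0.0, 0.266, -0.964, 443.798], [0.0, 0.0, 0.0, 1.0]]
```

View pics/w1.png

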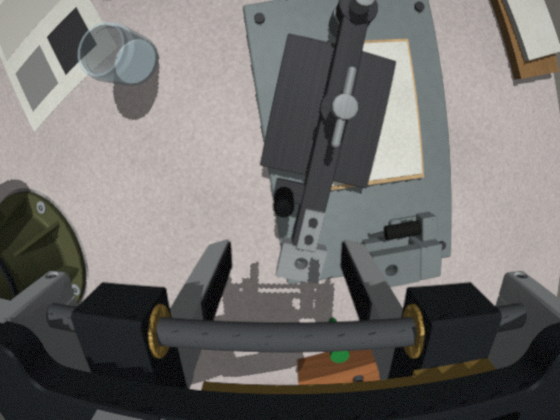

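The wrist view shows the handle at (283,202), the bore at (391,269) and the eye in the end plate at (301,264). The beam points down the picture and the green look-alike is at (340,355). Next I'll cast fisheye rays through these.

```bash
cat >> h.py <<'E'
def fray(c,u,v,h):
    f=210/np.tan(np.radians(float(c['vfov'])/2)); x,y=u-c['cx'],v-c['cy']; r=np.hypot(x,y); t=r/f
    d=c['cam_to_world'][:3,:3]@np.array([x/r*np.sin(t),y/r*np.sin(t),np.cos(t)]); o=c['cam_to_world'][:3,3]; return o+d*(h-o[2])/d[2]
def blob(c,x0,y0,x1,y1,thr):
    g=cv2.cvtColor(c['frame'],7)[y0:y1,x0:x1]; k,l,s,ce=cv2.connectedComponentsWithStats((g<thr).astype(np.uint8))
    return [(int(s[i,4]),(ce[i]+[x0,y0]).round(1).tolist()) for i in range(1,k) if s[i,4]>15]
E
python3 - <<'E'
from h import *
c=load('w1'); g=cv2.cvtColor(c['frame'],7)
print(g[258:282:2,378:406:2]);print(g[254:274:2,290:314:2])
for u,v,h in((283,192,168),(283,202,140),(391,269.3,116),(301.5,263.5,98),(259,18,20),(419,7,20)): print(u,v,h,fray(c,u,v,h).round(1))
E
```

```text
[[120 119 120 119 121 122 118 118 120 120 120 120 118 122]
 [118 121 121 121 121 117 117 119 119 119 119 120 120 120]
 [118 122 119 121 120 120 120 121 120 120 118 120 121 120]
 [120 120 121 119 120 114 102  94 100 112 117 118 120 119]
 [119 118 121 121 115  83  66  63  49  72 115 120 120 119]
 [115 119 121 118  82  62  62  56  45  54 102 118 119 120]
 [113 117 118 112  75  70  68  67  58  58 106 120 121 119]
 [112 112 118 117  84  80  75  72  67  77 113 117 121 119]
 [111 112 112 118  96  81  76  73  85 107 118 118 118 122]
 [111 113 111 116 117 109 105 109 115 117 118 124 121 121]
 [112 113 112 114 116 119 118 119 119 117 120 120 120 119]
 [113 112 111 107 115 118 118 118 118 118 118 120 122 120]]
[[148 148 146 146 146 145 148 148 147 149 150 149]
 [148 148 150 151 150 143 141 147 146 149 146 141]
 [145 147 147 135 108  92  95 115 142 152 121 104]
 [149 149 138  95  81  70  67  71  98 138 107  77]
 [150 150 124  91 106 100  82  81  70 117  87  79]
 [150 146 116  87  96  97  95  87  79 120  87  77]
 [149 148 136  97  96  95  97  86  99 130  93  77]
 [149 149 147 130 108 102 100 114 139 106  81  78]
 [149 146 148 145 144 139 143 149 149 131  79  76]
 [148 148 150 149 148 149 148 150 147 112  77  74]]
283 192 168 [494.9  22.9 168. ]
283 202 140 [490.5   7.5 140. ]
391 269.3 116 [ 588.5 -107.9  116. ]
301.5 263.5 98 [488.8 -79.7  98. ]
259 18 20 [515.6 225.5  20. ]
419 7 20 [735.  199.8  20. ]
```

Bore at (588.5,-108) and eye at (489,-80), which agree with the fit. Next: descend and grip the handle.

Call:
{"method": "servo_tool", "body": {"motion": [[[-0.002, 0.0, -0.1, 0, 0, 0, 0.3], [-0.002, 0.0, -0.2, 0, 0, 0, 0.3], [-0.002, 0, -0.27, 0, 0, 0, 0.3], [-0.002, 0, -0.28, 0, 0, 0, 0.3], [-0.002, 0, -0.28, 0, 0, 0, 0.8], [-0.002, 0, -0.28, 0, 0, 0, 0.9], [-0.002, 0, -0.28, 0, 0, 0, 0.9], [-0.002, 0, -0.28, 0, 0, 0, 0.9]]], "newtons": 12}}

```text
clock: 2.65
eef_pos: [492.6, 6.6, 126.7]
eef_rot: [3.139, -0.0, 1.308]
wrist_force: [-0.2, 0.2, -0.1]
finger_gap: 37.1
finger_force: 0.0
```

Run:
```python
from h import *
s=manip.read_state();print(s['eef_pos'],s['finger_gap'],s['finger_force'],s['wrist_force'])
H=np.array([622,189.5]);r=np.array([491.8,7.3])-H
print(np.hypot(*r))
for k in range(0,11):
    a=np.radians(1.78*k); R=np.array([[np.cos(a),-np.sin(a)],[np.sin(a),np.cos(a)]]); print(k,((R@r+H-[491.8,7.3])/500).round(4), (R@r+H).round(1))
```

```text
[492.61009002   6.61614588 126.73608064] 37.10474670980234 0.0 [-0.21481772  0.238251   -0.13105838]
223.93945610365316
0 [0. 0.] [491.8   7.3]
1 [ 0.0114 -0.0079] [497.5   3.3]
2 [ 0.0231 -0.0155] [ 5.034e+02 -4.000e-01]
3 [ 0.035  -0.0227] [509.3  -4. ]
4 [ 0.0472 -0.0295] [515.4  -7.4]
5 [ 0.0595 -0.0359] [521.6 -10.6]
6 [ 0.072  -0.0419] [527.8 -13.7]
7 [ 0.0848 -0.0476] [534.2 -16.5]
8 [ 0.0976 -0.0529] [540.6 -19.1]
9 [ 0.1107 -0.0577] [547.1 -21.6]
10 [ 0.1239 -0.0622] [553.7 -23.8]
```

Call:
{"method": "servo_tool", "body": {"motion": [[[0, 0, 0, 0, 0, 0, 0.9], [0, 0, 0, 0, 0, 0, 0.9], [0, 0, 0, 0, 0, 0, 0.9], [0, 0, 0, 0, 0, 0, 0.9]]]}}

```text
clock: 3.05
eef_pos: [492.0, 6.7, 125.6]
eef_rot: [-3.142, 0.0, 1.308]
wrist_force: [-3.0, -2.0, 2.6]
finger_gap: 19.6
finger_force: 12.0
```

Call:
{"method": "servo_tool", "body": {"motion": [[[0.0057, -0.004, 0, 0, 0, 0, 0.9], [0.0114, -0.0079, 0, 0, 0, 0, 0.9], [0.0172, -0.0117, 0, 0, 0, 0, 0.9], [0.0231, -0.0155, 0, 0, 0, 0, 0.9], [0.029, -0.019, 0, 0, 0, 0, 0.9], [0.035, -0.0227, 0, 0, 0, 0, 0.9], [0.041, -0.026, 0, 0, 0, 0, 0.9], [0.0472, -0.0295, 0, 0, 0, 0, 0.9], [0.0533, -0.0327, 0, 0, 0, 0, 0.9], [0.0595, -0.0359, 0, 0, 0, 0, 0.9]]]}}

```text
clock: 4.05
eef_pos: [522.1, -11.4, 125.5]
eef_rot: [3.142, -0.0, 1.308]
wrist_force: [-2.0, 0.9, 3.6]
finger_gap: 19.5
finger_force: 12.0
```

Call:
{"method": "servo_tool", "body": {"motion": [[[0.006, -0.0031, 0, 0, 0, 0, 0.9], [0.0125, -0.006, 0, 0, 0, 0, 0.9], [0.019, -0.009, 0, 0, 0, 0, 0.9], [0.0253, -0.0117, 0, 0, 0, 0, 0.9], [0.0317, -0.0144, 0, 0, 0, 0, 0.9], [0.0381, -0.017, 0, 0, 0, 0, 0.9], [0.0447, -0.0194, 0, 0, 0, 0, 0.9], [0.0512, -0.0218, 0, 0, 0, 0, 0.9], [0.0512, -0.0218, 0, 0, 0, 0, 0.9]]]}}

```text
clock: 4.95
eef_pos: [547.8, -22.2, 125.4]
eef_rot: [3.141, -0.0, 1.308]
wrist_force: [-0.9, -0.6, 4.5]
finger_gap: 19.5
finger_force: 12.0
```

Call:
{"method": "servo_tool", "body": {"motion": [[[0.003, -0.001, 0, 0, 0, 0, 0.9], [0.006, -0.002, 0, 0, 0, 0, 0.9], [0.006, -0.002, 0, 0, 0, 0, 0.9]]]}}

```text
clock: 5.25
eef_pos: [550.5, -23.1, 125.4]
eef_rot: [3.142, -0.0, 1.308]
wrist_force: [-1.2, -0.1, 4.2]
finger_gap: 19.8
finger_force: 12.0
```

Call:
{"method": "servo_tool", "body": {"motion": [[[0.003, -0.001, 0, 0, 0, 0, 0.9], [0.006, -0.002, 0, 0, 0, 0, 0.9], [0.006, -0.002, 0, 0, 0, 0, 0.9]]]}}

```text
clock: 5.55
eef_pos: [553.6, -24.2, 125.4]
eef_rot: [3.142, -0.0, 1.308]
wrist_force: [-0.7, -0.7, 3.5]
finger_gap: 19.4
finger_force: 12.0
```

Call:
{"method": "servo_tool", "body": {"motion": [[[0.003, -0.001, 0, 0, 0, 0, 0.9], [0.006, -0.002, 0, 0, 0, 0, 0.9], [0.006, -0.002, 0, 0, 0, 0, 0.9]]]}}

```text
clock: 5.85
eef_pos: [556.5, -25.2, 125.4]
eef_rot: [-3.141, 0.0, 1.308]
wrist_force: [-2.4, -1.0, 5.4]
finger_gap: 20.0
finger_force: 12.0
```

Call:
{"method": "servo_tool", "body": {"motion": [[[0, 0, 0, 0, 0, 0, 0.6], [0, 0, 0, 0, 0, 0, 0.5], [0, 0, 0, 0, 0, 0, 0.4], [0, 0, 0.02, 0, 0, 0, 0.4], [0, 0, 0.12, 0, 0, 0, 0.4], [0, 0, 0.25, 0, 0, 0, 0.4], [0, 0, 0.25, 0, 0, 0, 0.4], [0, 0, 0.25, 0, 0, 0, 0.4]]]}}

```text
clock: 6.65
eef_pos: [557.2, -25.2, 253.6]
eef_rot: [3.136, -0.001, 1.308]
wrist_force: [0.7, 0.2, -0.7]
finger_gap: 55.8
finger_force: 0.0
```

Call:
{"method": "servo_tool", "body": {"motion": [[[-0.301, -0.614, 0, 0, 0, -0.416, 0.2], [-0.301, -0.614, 0, 0, 0, -0.416, 0.2], [-0.301, -0.614, 0, 0, 0, -0.416, 0.2], [-0.301, -0.614, 0, 0, 0, -0.416, 0.2], [-0.301, -0.614, 0, 0, 0, -0.416, 0.2], [-0.301, -0.614, 0, 0, 0, -0.416, 0.2], [-0.301, -0.614, 0, 0, 0, -0.416, 0.2], [-0.301, -0.614, 0, 0, 0, -0.416, 0.2], [-0.301, -0.614, 0, 0, 0, -0.416, 0.2], [-0.301, -0.614, 0, 0, 0, -0.416, 0.2]]]}}

```text
clock: 7.65
eef_pos: [405.4, -332.1, 249.1]
eef_rot: [-3.14, 0.002, -0.002]
wrist_force: [0.3, 0.1, -0.5]
finger_gap: 75.3
finger_force: 0.0
```

Run:
```python
from h import *
s=manip.read_state();print(s['eef_pos'],s['eef_rot'],s['finger_gap'])
c=grab('wrist','w2'); a=grab('scene','s2')
cv2.imwrite('pics/v2.png',np.hstack([c['frame'][:,:,::-1],cv2.resize(a['frame'][160:300,170:330,::-1],(240,210)).repeat(2,0)]))
for h in (102,): print([ (u,v,fray(c,u,v,h).round(1)) for u,v in((280,200),(380,200))])
```

```text
[ 405.40894753 -332.08705694  249.05078254] [-3.14006861e+00  1.54976459e-03 -1.57678683e-03] 75.2538710793697
[(280, 200, array([ 402.7, -326.5,  102. ])), (380, 200, array([ 402.9, -432.5,  102. ]))]
```

View pics/v2.png

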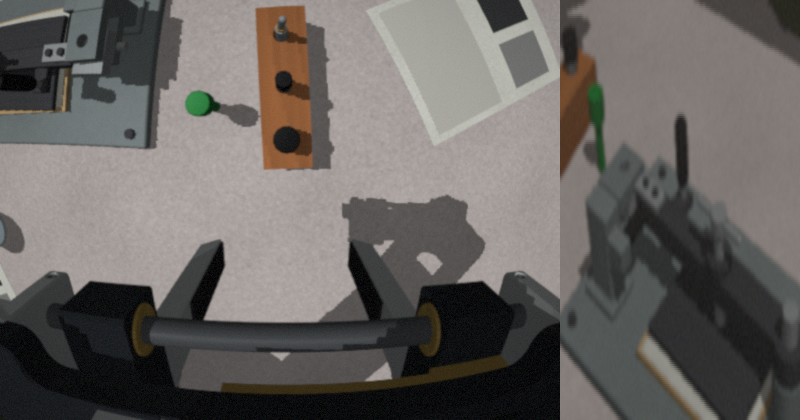

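The wrist view shows the pin knob at (287,139), the marker at (284,81), the burnisher at (282,27) and green at (199,103). The scene crop shows the beam's end between the ears.

Run:
```python
from h import *
c=load('w2')
b=[x for x in blob(c,262,118,312,165,45)];print(b)
for n,q in b: print(fray(c,*q,98).round(1),fray(c,*q,102).round(1))
print('bore',fray(c,91,28,116))
```

```text
[(551, [286.9, 139.5])]
[ 464.7 -333.7   98. ] [ 464.9 -333.7  102. ]
bore [ 600.47540656 -122.0971201   116.        ]
```

Call:
{"method": "servo_tool", "body": {"motion": [[[0.06, -0.002, -0.05, 0, 0, 0, 0.2], [0.12, -0.002, -0.12, 0, 0, 0, 0.2], [0.12, -0.002, -0.2, 0, 0, 0, 0.2], [0.12, -0.002, -0.28, 0, 0, 0, 0.2], [0.12, -0.002, -0.34, 0, 0, 0, 0.2], [0.12, -0.002, -0.356, 0, 0, 0, 0.2], [0.12, -0.002, -0.356, 0, 0, 0, 0.2]]], "newtons": 30}}

```text
clock: 8.45
eef_pos: [465.8, -332.7, 71.9]
eef_rot: [-3.141, 0.001, 0.003]
wrist_force: [-0.5, -0.3, 0.2]
finger_gap: 75.4
finger_force: 0.0
```

Call:
{"method": "servo_tool", "body": {"motion": [[[0, 0, 0, 0, 0, 0, 0.5], [0, 0, 0, 0, 0, 0, 0.8], [0, 0, 0, 0, 0, 0, 0.8], [0, 0, 0, 0, 0, 0, 0.8], [0, 0, 0, 0, 0, 0, 0.8], [0, 0, 0, 0, 0, 0, 0.8], [0, 0, 0, 0, 0, 0, 0.8]]]}}

```text
clock: 9.15
eef_pos: [465.9, -333.1, 72.5]
eef_rot: [3.142, -0.0, 0.001]
wrist_force: [0.6, 1.0, 2.0]
finger_gap: 27.3
finger_force: 30.0
```

Gripped. I'll lift and stop short of the bore for a wrist look at its hole.

Call:
{"method": "servo_tool", "body": {"motion": [[[0, 0, 0.05, 0, 0, 0, 0.8], [0, 0, 0.12, 0, 0, 0, 0.8], [0, 0, 0.2, 0, 0, 0, 0.8], [0, 0, 0.28, 0, 0, 0, 0.8], [0, 0, 0.28, 0, 0, 0, 0.8]]]}}

```text
clock: 9.65
eef_pos: [467.3, -334.2, 217.9]
eef_rot: [3.136, -0.006, 0.001]
wrist_force: [-0.9, -0.3, -0.8]
finger_gap: 27.4
finger_force: 30.0
```

Call:
{"method": "servo_tool", "body": {"motion": [[[0.02, 0.09, 0, 0, 0, 0, 0.8], [0.04, 0.18, 0, 0, 0, 0, 0.8], [0.06, 0.27, 0, 0, 0, 0, 0.8], [0.08, 0.36, 0, 0, 0, 0, 0.8], [0.1, 0.45, 0, 0, 0, 0, 0.8], [0.1, 0.45, 0, 0, 0, 0, 0.8], [0.1, 0.45, 0, 0, 0, 0, 0.8]]]}}

```text
clock: 10.35
eef_pos: [515.8, -107.5, 211.7]
eef_rot: [-3.142, 0.001, 0.003]
wrist_force: [-0.6, -0.3, -1.3]
finger_gap: 27.7
finger_force: 30.0
```

Run:
```python
from h import *
s=manip.read_state();print(s['eef_pos'],s['eef_rot'],s['finger_gap'],s['wrist_force'])
c=grab('wrist','w3'); b=grab('side','d3');a=grab('scene','s3')
cv2.imwrite('pics/v3.png',np.hstack([c['frame'][:,:,::-1],np.vstack([cv2.resize(a['frame'][130:270,170:330,::-1],(240,210)),cv2.resize(b['frame'][140:280,230:390,::-1],(240,210))])]))
f=210/np.tan(np.radians(c['vfov']/2))
# project expected bore
p=np.linalg.inv(c['cam_to_world'])@[588.5,-108,116,1]; r=np.hypot(p[0],p[1]); t=np.arctan2(r,p[2])*f; print(c['cx']+p[0]/r*t,c['cy']+p[1]/r*t)
```

```text
[ 515.78932019 -107.45412643  211.66168501] [-3.14152319e+00  1.11743706e-03  2.71923209e-03] 27.70001389575328 [-0.58066927 -0.33230676 -1.31667974]
285.8909256528718 127.28403185910825
```

View pics/v3.png

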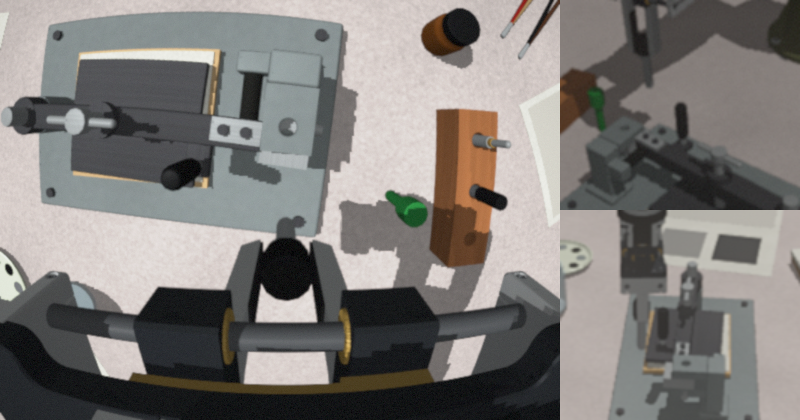

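Wrist view: the bore is at (289,126), the held knob at (287,268) with the pin's foot ahead of it at (287,222). The beam sits in the yoke.

Run:
```python
from h import *
c=load('w3'); g=cv2.cvtColor(c['frame'],7)
b=g[112:140,275:303]; m=(cv2.GaussianBlur(b,(3,3),0)<112).astype(np.uint8); k,l,s,ce=cv2.connectedComponentsWithStats(m)
print([(s[i,:5].tolist(),(ce[i]+[275,112]).round(1)) for i in range(1,k)])
print(b[::2,::2])
for u,v in((288,127),(289,126.5)): print(fray(c,u,v,116).round(1))
kb=blob(c,255,230,318,305,22);print(kb)
for u,v in((287,268),(286.5,269)): print('knobtop',fray(c,u,v,242.5).round(1))
print(g[212:236:2,270:304:2]); print('foot',fray(c,286.5,226,150).round(1))
```

```text
[([4, 6, 14, 19, 186], array([285.3, 126.9]))]
[[154 152 153 151 151 148 148 150 150 149 153 151 151 150]
 [152 151 149 150 149 153 149 150 151 148 147 148 147 151]
 [152 152 148 151 148 147 146 145 149 146 148 147 146 150]
 [151 152 153 147 129 110 105 107 118 137 145 148 148 148]
 [153 152 145 116  92  98  97 101  96 104 131 143 144 146]
 [149 149 127  98 100  99 103 100 106 154 148 141 146 148]
 [149 146 107  96 101 100 101 108 160 183 175 136 148 147]
 [152 142  97  97  99 100 102 109 168 187 181 141 147 147]
 [150 143 101  95  96  94  98 139 175 188 182 142 148 146]
 [152 145 108  86  82  86  81 107 143 178 158 138 148 148]
 [151 148 129  83  75  80  82  79  86 136 135 145 146 148]
 [151 154 147 122  85  72  72  70  79 113 139 146 146 150]
 [151 150 150 148 136 123 111 115 132 144 148 149 149 149]
 [152 152 150 148 150 148 148 146 149 149 150 148 148 150]]
[ 588.7 -109.8  116. ]
[ 589.2 -110.6  116. ]
[(2724, [285.8, 269.8])]
knobtop [ 521.8 -108.7  242.5]
knobtop [ 521.2 -108.5  242.5]
[[156 156 154 153 153 153 155 156 158 159 156 155 154 157 160 156 155]
 [158 157 156 150 150 153 155 154 155 156 155 154 154 151 150 151 157]
 [155 157 155 156 156 152 147 141 138 145 156 152 127  89  81 103 139]
 [156 154 154 156 150 135 101  87  82  97 127 124  78  74  76  74  80]
 [155 155 152 153 132  88  78  77  78  74  78  77  77  72  74  73  74]
 [155 156 156 148  99  76  77  78  74  75  74  70  78  77  77  74  77]
 [157 157 155 132  83  77  76  79  80  75  74  77  76  77  77  74  79]
 [157 156 155 124  78  75  76  75  79  74  74  77  76  81  82  86 114]
 [155 152 156 117  78  70  76  79  76  76  75  75  98 139 134 136 151]
 [152 150 149 113  78  74  74  77  77  77  74  73  94 150 156 155 155]
 [159 153 149 106  74  78  75  82  76  73  71  73  87 148 155 156 155]
 [214 206 200 130  75  79  75  75  79  74  75  73  81 135 148 148 147]]
foot [ 513.3 -108.7  150. ]
```

Call:
{"method": "servo_tool", "body": {"motion": [[[0.08, -0.003, 0, 0, 0, 0, 0.8], [0.1475, -0.003, -0.01, 0, 0, 0, 0.8], [0.1475, -0.003, -0.04, 0, 0, 0, 0.8], [0.1475, -0.003, -0.055, 0, 0, 0, 0.8], [0.1475, -0.003, -0.055, 0, 0, 0, 0.8], [0.1475, -0.003, -0.055, 0, 0, 0, 0.8]]]}}

```text
clock: 11.1
eef_pos: [589.4, -110.2, 185.6]
eef_rot: [3.141, -0.0, -0.0]
wrist_force: [-0.0, -0.2, -1.7]
finger_gap: 27.5
finger_force: 30.0
```

Run:
```python
from h import *
s=manip.read_state();print(s['eef_pos'],s['eef_rot'],s['wrist_force'])
b=grab('side','d4');a=grab('scene','s4')
cv2.imwrite('pics/v4.png',np.hstack([cv2.resize(a['frame'][150:270,165:265,::-1],(400,480),interpolation=2),cv2.resize(b['frame'][170:290,270:370,::-1],(400,480),interpolation=2)]))
```

```text
[ 589.37794034 -110.20531537  185.55621865] [ 3.14144854e+00 -4.70178611e-04 -1.19326102e-04] [-0.00858124 -0.16908357 -1.68269198]
```

View pics/v4.png

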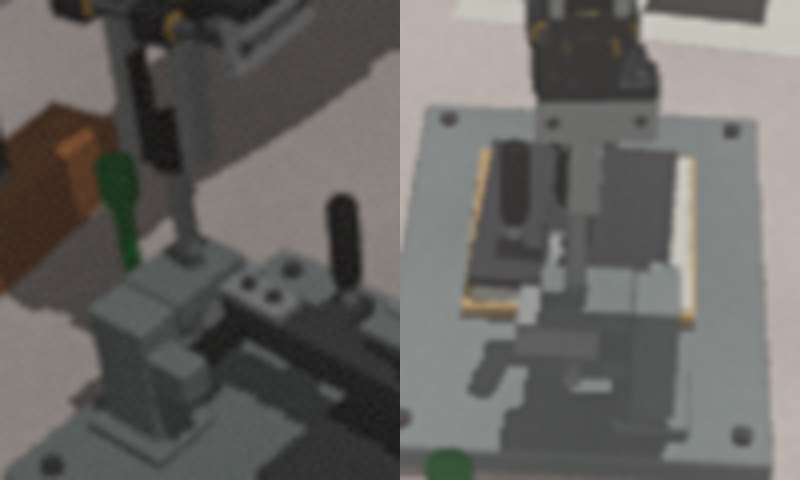

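The scene crop shows the foot just above the ear hole. I'll correct y by about 1.3 mm and feel downwards.

Call:
{"method": "servo_tool", "body": {"motion": [[[0, 0.0026, -0.004, 0, 0, 0, 0.8], [0, 0.0026, -0.008, 0, 0, 0, 0.8], [0, 0.0026, -0.012, 0, 0, 0, 0.8], [0, 0.0026, -0.014, 0, 0, 0, 0.8], [0, 0.0026, -0.016, 0, 0, 0, 0.8], [0, 0.0026, -0.017, 0, 0, 0, 0.8]]]}}

```text
clock: 11.8
eef_pos: [589.7, -108.3, 176.3]
eef_rot: [-3.142, 0.0, 0.001]
wrist_force: [-0.6, -0.9, -2.3]
finger_gap: 27.2
finger_force: 30.0
```

Call:
{"method": "servo_tool", "body": {"motion": [[[0, 0, -0.001, 0, 0, 0, 0.8], [0, 0, -0.002, 0, 0, 0, 0.8], [0, 0, -0.003, 0, 0, 0, 0.8]]]}}

```text
clock: 12.1
eef_pos: [589.7, -108.4, 175.0]
eef_rot: [3.141, -0.0, 0.001]
wrist_force: [0.4, 0.0, -1.8]
finger_gap: 27.3
finger_force: 30.0
```

Call:
{"method": "servo_tool", "body": {"motion": [[[0, 0, -0.001, 0, 0, 0, 0.8], [0, 0, -0.002, 0, 0, 0, 0.8], [0, 0, -0.003, 0, 0, 0, 0.8], [0, 0, -0.004, 0, 0, 0, 0.8]]]}}

```text
clock: 12.5
eef_pos: [589.7, -108.4, 173.0]
eef_rot: [3.141, -0.0, 0.001]
wrist_force: [0.2, -1.4, -1.1]
finger_gap: 27.5
finger_force: 30.0
```

Call:
{"method": "servo_tool", "body": {"motion": [[[0, 0, -0.001, 0, 0, 0, 0.8], [0, 0, -0.002, 0, 0, 0, 0.8], [0, 0, -0.003, 0, 0, 0, 0.8], [0, 0, -0.004, 0, 0, 0, 0.8]]]}}

```text
clock: 12.9
eef_pos: [589.7, -108.4, 171.0]
eef_rot: [3.141, -0.0, 0.001]
wrist_force: [0.4, -1.8, -0.6]
finger_gap: 27.5
finger_force: 30.0
```

Call:
{"method": "servo_tool", "body": {"motion": [[[0, 0, -0.002, 0, 0, 0, 0.8], [0, 0, -0.004, 0, 0, 0, 0.8], [0, 0, -0.006, 0, 0, 0, 0.8], [0, 0, -0.008, 0, 0, 0, 0.8]]]}}

```text
clock: 13.3
eef_pos: [589.7, -108.4, 166.9]
eef_rot: [3.141, -0.0, 0.001]
wrist_force: [0.7, -2.9, 0.2]
finger_gap: 27.1
finger_force: 30.0
```

Call:
{"method": "servo_tool", "body": {"motion": [[[0, -0.0016, 0, 0, 0, 0, 0.8], [0, -0.0016, -0.002, 0, 0, 0, 0.8], [0, -0.0016, -0.004, 0, 0, 0, 0.8], [0, -0.0016, -0.006, 0, 0, 0, 0.8], [0, -0.0016, -0.008, 0, 0, 0, 0.8]]]}}

```text
clock: 13.8
eef_pos: [589.6, -109.0, 162.8]
eef_rot: [-3.141, 0.0, 0.001]
wrist_force: [0.2, 0.8, -1.6]
finger_gap: 27.6
finger_force: 30.0
```

Call:
{"method": "servo_tool", "body": {"motion": [[[0, 0, -0.001, 0, 0, 0, 0.8], [0, 0, -0.002, 0, 0, 0, 0.8], [0, 0, -0.003, 0, 0, 0, 0.8]]]}}

```text
clock: 14.1
eef_pos: [589.7, -109.1, 161.4]
eef_rot: [-3.142, -0.0, 0.001]
wrist_force: [0.0, 0.4, -2.4]
finger_gap: 27.5
finger_force: 30.0
```

Call:
{"method": "servo_tool", "body": {"motion": [[[0, 0, -0.001, 0, 0, 0, 0.8], [0, 0, -0.002, 0, 0, 0, 0.8], [0, 0, -0.003, 0, 0, 0, 0.8]]]}}

```text
clock: 14.4
eef_pos: [589.7, -109.2, 160.0]
eef_rot: [3.142, -0.0, 0.001]
wrist_force: [0.3, -0.5, 1.2]
finger_gap: 27.8
finger_force: 30.0
```

Call:
{"method": "servo_tool", "body": {"motion": [[[0, 0, -0.001, 0, 0, 0, 0.8], [0, 0, -0.001, 0, 0, 0, 0.8]]]}}

```text
clock: 14.6
eef_pos: [589.9, -109.2, 159.9]
eef_rot: [3.141, -0.001, 0.001]
wrist_force: [-1.3, -0.7, 2.6]
finger_gap: 27.6
finger_force: 30.0
```

Call:
{"method": "servo_tool", "body": {"motion": [[[0, 0, 0, 0, 0, 0, 0.65], [0, 0, 0, 0, 0, 0, 0.55], [0, 0, 0, 0, 0, 0, 0.5], [0, 0, 0, 0, 0, 0, 0.5], [0, 0, 0.04, 0, 0, 0, 0.5], [0, 0, 0.1, 0, 0, 0, 0.5], [0, 0, 0.18, 0, 0, 0, 0.5], [0, 0, 0.18, 0, 0, 0, 0.5]]], "newtons": 12}}

```text
clock: 15.4
eef_pos: [591.1, -109.4, 255.0]
eef_rot: [3.14, -0.008, 0.001]
wrist_force: [-0.1, -0.2, -0.3]
finger_gap: 47.0
finger_force: 0.0
```

Call:
{"method": "servo_tool", "body": {"motion": [[[-0.0714, 0.1694, 0, 0, 0, 0.2, 0.4], [-0.0714, 0.1694, 0, 0, 0, 0.452, 0.4], [-0.0714, 0.1694, 0, 0, 0, 0.452, 0.4], [-0.0714, 0.1694, 0, 0, 0, 0.452, 0.4], [-0.0714, 0.1694, 0, 0, 0, 0.452, 0.4], [-0.0714, 0.1694, 0, 0, 0, 0.452, 0.4], [-0.0714, 0.1694, 0, 0, 0, 0.452, 0.4], [-0.0714, 0.1694, 0, 0, 0, 0.452, 0.4], [-0.0714, 0.1694, 0, 0, 0, 0.452, 0.4], [-0.0714, 0.1694, 0, 0, 0, 0.452, 0.4]]]}}

```text
clock: 16.4
eef_pos: [553.8, -24.4, 248.9]
eef_rot: [-3.141, -0.0, 1.427]
wrist_force: [0.1, -0.4, 0.0]
finger_gap: 56.3
finger_force: 0.0
```

```bash
cat >> h.py <<'E'
def pin():
    out=[]
    for n in('scene','side'):
        c=manip.camera(n);W=pts(c)
        m=(np.hypot(W[...,0]-588,W[...,1]+108)<20)&(W[...,2]>122)&(W[...,2]<200)
        q=W[m]; out.append((len(q),q[:,2].max().round(1) if len(q) else 0,np.percentile(q[:,2],95).round(1) if len(q) else 0,q[:,:2].mean(0).round(1)))
    return out
E
python3 - <<'E'
from h import *
s=manip.read_state();print(s['eef_pos'],s['eef_rot'],s['finger_gap']);print(pin())
E
```

```text
[553.84421389 -24.38670151 248.91435291] [-3.14105025e+00 -1.02815036e-05  1.42653679e+00] 56.30385881464652
[(260, np.float64(189.2), np.float64(188.2), array([ 591.4, -102.8])), (214, np.float64(192.1), np.float64(189.1), array([ 588.5, -117.1]))]
```

The pin stands on the beam with its knob top at about 190, as expected. Next: descend to the handle and grip it.

Call:
{"method": "servo_tool", "body": {"motion": [[[0, 0, -0.09, 0, 0, 0, 0.4], [0, 0, -0.17, 0, 0, 0, 0.4], [0, 0, -0.23, 0, 0, 0, 0.4], [0, 0, -0.246, 0, 0, 0, 0.4], [0, 0, -0.246, 0, 0, 0, 0.7], [0, 0, -0.246, 0, 0, 0, 0.9], [0, 0, -0.246, 0, 0, 0, 0.9], [0, 0, -0.246, 0, 0, 0, 0.9], [0, 0, -0.246, 0, 0, 0, 0.9], [0, 0, -0.246, 0, 0, 0, 0.9]]], "newtons": 12}}

```text
clock: 17.5
eef_pos: [554.2, -24.5, 127.1]
eef_rot: [3.141, 0.0, 1.421]
wrist_force: [-0.9, -0.3, 4.3]
finger_gap: 19.9
finger_force: 12.0
```

Call:
{"method": "servo_tool", "body": {"motion": [[[0, 0, 0, 0, 0, 0, 0.9], [0, 0, 0, 0, 0, 0, 0.9]]]}}

```text
clock: 17.7
eef_pos: [554.2, -24.5, 127.0]
eef_rot: [3.141, 0.0, 1.421]
wrist_force: [-0.3, -0.5, 5.9]
finger_gap: 19.6
finger_force: 12.0
```

Call:
{"method": "servo_tool", "body": {"motion": [[[0.002, -0.0003, 0, 0, 0, 0, 0.9], [0.004, -0.0006, 0, 0, 0, 0, 0.9], [0.006, -0.0009, 0, 0, 0, 0, 0.9], [0.007, -0.001, 0, 0, 0, 0, 0.9], [0.008, -0.0012, 0, 0, 0, 0, 0.9]]]}}

```text
clock: 18.2
eef_pos: [557.8, -25.6, 127.0]
eef_rot: [-3.141, 0.001, 1.421]
wrist_force: [-5.9, -4.9, 8.4]
finger_gap: 19.5
finger_force: 12.0
```

```bash
python3 -c "
from h import *
print(pin())"
```

```text
[(189, np.float64(189.0), np.float64(186.2), array([ 589., -103.])), (209, np.float64(190.8), np.float64(188.5), array([ 583.9, -116.3]))]
```

Call:
{"method": "servo_tool", "body": {"motion": [[[0.001, -0.0001, 0, 0, 0, 0, 0.9], [0.002, -0.0003, 0, 0, 0, 0, 0.9], [0.002, -0.0003, 0, 0, 0, 0, 0.9]]]}}

```text
clock: 18.6
eef_pos: [558.7, -25.8, 127.0]
eef_rot: [-3.141, 0.001, 1.421]
wrist_force: [-6.1, -3.9, 9.8]
finger_gap: 20.0
finger_force: 12.0
```

```bash
python3 -c "
from h import *
print(pin())"
```

```text
[(187, np.float64(188.7), np.float64(186.6), array([ 589.2, -103.2])), (214, np.float64(190.1), np.float64(188.0), array([ 583.8, -116.4]))]
```

Call:
{"method": "servo_tool", "body": {"motion": [[[0.001, -0.0001, 0, 0, 0, 0, 0.9], [0.002, -0.0003, 0, 0, 0, 0, 0.9], [0.002, -0.0003, 0, 0, 0, 0, 0.9]]]}}

```text
clock: 19.0
eef_pos: [559.6, -26.0, 127.0]
eef_rot: [-3.141, 0.001, 1.421]
wrist_force: [-8.0, -5.5, 9.0]
finger_gap: 19.6
finger_force: 12.0
```

```bash
python3 -c "
from h import *
print(pin())"
```

```text
[(179, np.float64(188.1), np.float64(185.9), array([ 589.4, -103.4])), (208, np.float64(190.8), np.float64(188.3), array([ 584. , -116.8]))]
```

The pin is still standing. I'll continue along the handle's true arc direction (dy/dx about -0.32).

Call:
{"method": "servo_tool", "body": {"motion": [[[0.001, -0.0006, 0, 0, 0, 0, 0.9], [0.002, -0.0012, 0, 0, 0, 0, 0.9], [0.002, -0.0012, 0, 0, 0, 0, 0.9]]]}}

```text
clock: 19.4
eef_pos: [560.6, -26.4, 127.0]
eef_rot: [-3.141, 0.001, 1.421]
wrist_force: [-6.2, -3.9, 4.8]
finger_gap: 19.5
finger_force: 12.0
```

```bash
python3 -c "
from h import *
print(pin())"
```

```text
[(189, np.float64(185.7), np.float64(183.2), array([ 590.5, -102.7])), (191, np.float64(174.9), np.float64(173.3), array([ 587.7, -116.2]))]
```

Call:
{"method": "servo_tool", "body": {"motion": [[[0.001, -0.0003, 0, 0, 0, 0, 0.9], [0.002, -0.0006, 0, 0, 0, 0, 0.9], [0.002, -0.0006, 0, 0, 0, 0, 0.9]]]}}

```text
clock: 19.8
eef_pos: [561.2, -26.7, 126.9]
eef_rot: [-3.14, 0.001, 1.421]
wrist_force: [-10.2, -3.6, 10.9]
finger_gap: 19.4
finger_force: 12.0
```

```bash
python3 -c "
from h import *
print(pin())"
```

```text
[(184, np.float64(154.9), np.float64(153.6), array([ 592.2, -103.9])), (153, np.float64(156.5), np.float64(154.8), array([ 589.1, -118.4]))]
```

Call:
{"method": "servo_tool", "body": {"motion": [[[0.001, -0.0003, 0, 0, 0, 0, 0.9], [0.002, -0.0006, 0, 0, 0, 0, 0.9], [0.002, -0.0006, 0, 0, 0, 0, 0.9]]]}}

```text
clock: 20.2
eef_pos: [561.5, -26.8, 126.8]
eef_rot: [-3.138, 0.001, 1.421]
wrist_force: [-16.8, -1.9, 13.7]
finger_gap: 19.6
finger_force: 12.0
```

```bash
python3 -c "
from h import *
print(pin())"
```

```text
[(186, np.float64(154.9), np.float64(153.9), array([ 592.6, -104. ])), (154, np.float64(155.6), np.float64(154.2), array([ 589.1, -118.3]))]
```

The pin dropped: its knob top is at 155, about 7 mm short of home on the plunger. I'll back off the handle, release it, and go above the knob with the fingers shut.

Call:
{"method": "servo_tool", "body": {"motion": [[[-0.001, 0.0003, 0, 0, 0, 0, 0.9], [-0.002, 0.0006, 0, 0, 0, 0, 0.9], [-0.003, 0.0009, 0, 0, 0, 0, 0.9], [-0.004, 0.0012, 0, 0, 0, 0, 0.9], [-0.004, 0.0012, 0, 0, 0, 0, 0.9]]]}}

```text
clock: 20.8
eef_pos: [560.5, -26.5, 127.0]
eef_rot: [-3.141, 0.001, 1.421]
wrist_force: [-8.1, -4.1, 8.8]
finger_gap: 20.0
finger_force: 12.0
```

Call:
{"method": "servo_tool", "body": {"motion": [[[0, 0, 0, 0, 0, 0, 0.7], [0, 0, 0, 0, 0, 0, 0.6], [0, 0, 0, 0, 0, 0, 0.5], [0, 0, 0, 0, 0, 0, 0.5], [0, 0, 0.05, 0, 0, 0, 0.5], [0, 0, 0.12, 0, 0, 0, 0.5], [0, 0, 0.15, 0, 0, 0, 0.5], [0, 0, 0.15, 0, 0, 0, 0.7], [0, 0, 0.15, 0, 0, 0, 1.0], [0, 0, 0.15, 0, 0, 0, 1.0]]]}}

```text
clock: 21.8
eef_pos: [560.5, -25.8, 200.0]
eef_rot: [-3.139, 0.0, 1.421]
wrist_force: [-0.2, 0.9, -0.1]
finger_gap: 26.8
finger_force: 0.0
```

```bash
python3 -c "
from h import *
s=manip.read_state();print(s['eef_pos'],s['finger_gap'])
print(pin())"
```

```text
[560.46037872 -25.8446631  199.96869109] 26.81704172129426
[(183, np.float64(154.7), np.float64(153.2), array([ 591.5, -103.8])), (153, np.float64(156.3), np.float64(154.7), array([ 588.7, -118. ]))]
```

Call:
{"method": "servo_tool", "body": {"motion": [[[0.03, -0.08, 0, 0, 0, 0, 1.0], [0.057, -0.1656, 0, 0, 0, 0, 1.0], [0.057, -0.1656, -0.04, 0, 0, 0, 1.0], [0.057, -0.1656, -0.07, 0, 0, 0, 1.0], [0.057, -0.1656, -0.08, 0, 0, 0, 1.0], [0.057, -0.1656, -0.084, 0, 0, 0, 1.0], [0.057, -0.1656, -0.084, 0, 0, 0, 1.0]]]}}

```text
clock: 22.6
eef_pos: [589.6, -108.5, 159.7]
eef_rot: [3.141, 0.0, 1.421]
wrist_force: [0.3, -0.2, -0.2]
finger_gap: 0.3
finger_force: 0.0
```

Call:
{"method": "servo_tool", "body": {"motion": [[[0, 0, -0.001, 0, 0, 0, 1.0], [0, 0, -0.002, 0, 0, 0, 1.0], [0, 0, -0.003, 0, 0, 0, 1.0], [0, 0, -0.004, 0, 0, 0, 1.0], [0, 0, -0.004, 0, 0, 0, 1.0]]]}}

```text
clock: 23.1
eef_pos: [589.5, -108.7, 157.5]
eef_rot: [3.142, 0.0, 1.421]
wrist_force: [-1.0, 0.2, 0.5]
finger_gap: 0.3
finger_force: 0.0
```

Call:
{"method": "servo_tool", "body": {"motion": [[[0, 0, -0.001, 0, 0, 0, 1.0], [0, 0, -0.002, 0, 0, 0, 1.0], [0, 0, -0.002, 0, 0, 0, 1.0]]]}}

```text
clock: 23.4
eef_pos: [589.4, -108.7, 156.4]
eef_rot: [-3.141, -0.0, 1.421]
wrist_force: [-0.0, -0.3, 0.3]
finger_gap: 0.5
finger_force: 0.0
```

Call:
{"method": "servo_tool", "body": {"motion": [[[0, 0, -0.001, 0, 0, 0, 1.0], [0, 0, -0.002, 0, 0, 0, 1.0], [0, 0, -0.003, 0, 0, 0, 1.0], [0, 0, -0.003, 0, 0, 0, 1.0]]]}}

```text
clock: 23.8
eef_pos: [589.5, -108.7, 155.0]
eef_rot: [3.141, -0.0, 1.421]
wrist_force: [-0.9, 0.2, -0.0]
finger_gap: 0.4
finger_force: 0.3
```

Call:
{"method": "servo_tool", "body": {"motion": [[[0, 0, -0.001, 0, 0, 0, 1.0], [0, 0, -0.002, 0, 0, 0, 1.0], [0, 0, -0.002, 0, 0, 0, 1.0]]]}}

```text
clock: 24.1
eef_pos: [589.7, -108.7, 154.3]
eef_rot: [3.141, 0.0, 1.421]
wrist_force: [1.9, 0.6, 3.4]
finger_gap: 0.7
finger_force: 2.0
```

Contact at about 154.5. I'll press on in 1 mm steps.

Call:
{"method": "servo_tool", "body": {"motion": [[[0, 0, -0.001, 0, 0, 0, 1.0], [0, 0, -0.002, 0, 0, 0, 1.0], [0, 0, -0.002, 0, 0, 0, 1.0]]]}}

```text
clock: 24.4
eef_pos: [589.8, -108.7, 153.4]
eef_rot: [3.14, -0.0, 1.421]
wrist_force: [1.7, 0.7, 5.3]
finger_gap: 0.3
finger_force: 2.9
```

Call:
{"method": "servo_tool", "body": {"motion": [[[0, 0, -0.001, 0, 0, 0, 1.0], [0, 0, -0.002, 0, 0, 0, 1.0], [0, 0, -0.002, 0, 0, 0, 1.0]]]}}

```text
clock: 24.7
eef_pos: [589.8, -108.7, 152.4]
eef_rot: [3.14, -0.0, 1.421]
wrist_force: [0.5, 1.3, 4.5]
finger_gap: 0.6
finger_force: 2.6
```

Call:
{"method": "servo_tool", "body": {"motion": [[[0, 0, -0.001, 0, 0, 0, 1.0], [0, 0, -0.002, 0, 0, 0, 1.0], [0, 0, -0.002, 0, 0, 0, 1.0]]]}}

```text
clock: 25.0
eef_pos: [589.8, -108.7, 151.5]
eef_rot: [3.14, -0.0, 1.421]
wrist_force: [1.0, 1.7, 5.3]
finger_gap: 0.6
finger_force: 3.1
```

Call:
{"method": "servo_tool", "body": {"motion": [[[0, 0, -0.001, 0, 0, 0, 1.0], [0, 0, -0.002, 0, 0, 0, 1.0], [0, 0, -0.002, 0, 0, 0, 1.0]]]}}

```text
clock: 25.3
eef_pos: [589.8, -108.7, 150.5]
eef_rot: [3.14, -0.0, 1.421]
wrist_force: [1.0, 1.5, 5.1]
finger_gap: 0.7
finger_force: 2.8
```

Call:
{"method": "servo_tool", "body": {"motion": [[[0, 0, -0.001, 0, 0, 0, 1.0], [0, 0, -0.002, 0, 0, 0, 1.0], [0, 0, -0.002, 0, 0, 0, 1.0]]]}}

```text
clock: 25.6
eef_pos: [589.8, -108.6, 149.4]
eef_rot: [3.14, -0.0, 1.421]
wrist_force: [0.9, 0.7, 4.4]
finger_gap: 0.4
finger_force: 2.4
```

Call:
{"method": "servo_tool", "body": {"motion": [[[0, 0, -0.001, 0, 0, 0, 1.0], [0, 0, -0.002, 0, 0, 0, 1.0], [0, 0, -0.002, 0, 0, 0, 1.0]]]}}

```text
clock: 25.9
eef_pos: [589.9, -108.6, 148.6]
eef_rot: [3.14, -0.0, 1.421]
wrist_force: [1.0, 2.6, 7.1]
finger_gap: 0.4
finger_force: 3.3
```

Call:
{"method": "servo_tool", "body": {"motion": [[[0, 0, -0.001, 0, 0, 0, 1.0], [0, 0, -0.001, 0, 0, 0, 1.0], [0, 0, -0.001, 0, 0, 0, 1.0]]]}}

```text
clock: 26.2
eef_pos: [590.0, -108.6, 148.5]
eef_rot: [3.14, -0.0, 1.421]
wrist_force: [0.7, 2.4, 9.7]
finger_gap: 0.0
finger_force: 4.9
```

Call:
{"method": "servo_tool", "body": {"motion": [[[0, 0, -0.001, 0, 0, 0, 1.0], [0, 0, -0.002, 0, 0, 0, 1.0], [0, 0, -0.002, 0, 0, 0, 1.0]]]}}

```text
clock: 26.5
eef_pos: [590.2, -108.6, 148.3]
eef_rot: [3.139, -0.0, 1.421]
wrist_force: [-3.4, 2.6, 16.2]
finger_gap: 0.3
finger_force: 8.3
```

Call:
{"method": "servo_tool", "body": {"motion": [[[0, 0, 0.004, 0, 0, 0, 1.0], [0, 0, 0.03, 0, 0, 0, 1.0], [0, 0, 0.1, 0, 0, 0, 1.0], [-0.1, -0.1, 0.2, 0, 0, 0, 1.0], [-0.2, -0.2, 0.2, 0, 0, 0, 1.0], [-0.3, -0.3, 0.2, 0, 0, 0, 1.0], [-0.3, -0.3, 0.2, 0, 0, 0, 1.0], [-0.3, -0.3, 0.2, 0, 0, 0, 1.0], [-0.3, -0.3, 0.2, 0, 0, 0, 1.0]]]}}

```text
clock: 27.4
eef_pos: [437.9, -260.5, 247.5]
eef_rot: [3.141, 0.001, 1.417]
wrist_force: [0.0, 0.2, 0.2]
finger_gap: 0.7
finger_force: 0.0
```

```bash
python3 -c "
from h import *
print(pin(),manip.read_state()['eef_pos'])
b=grab('side','d9');a=grab('scene','s9')
cv2.imwrite('pics/v9.png',np.hstack([cv2.resize(a['frame'][150:270,165:265,::-1],(400,480),interpolation=2),cv2.resize(b['frame'][190:310,260:360,::-1],(400,480),interpolation=2)]))"
```

```text
[(163, np.float64(148.6), np.float64(147.2), array([ 591.3, -103.8])), (137, np.float64(150.7), np.float64(148.0), array([ 588.7, -117.4]))] [ 439.57370757 -258.6714709   246.81790876]
```

View pics/v9.png

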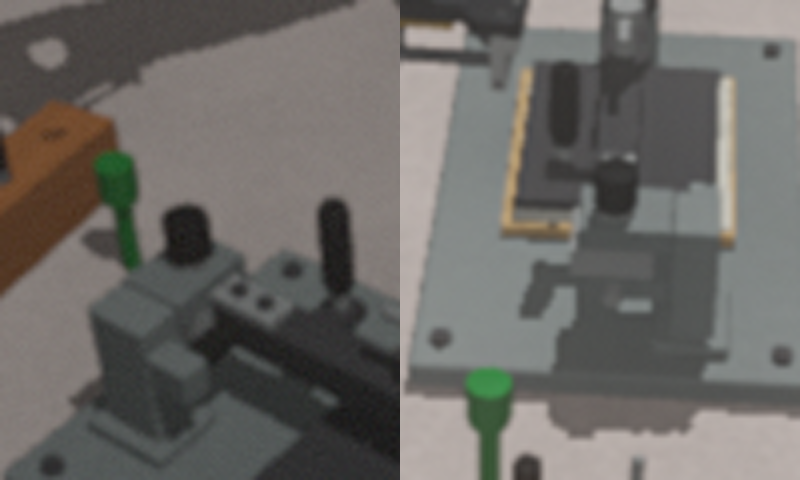

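The pin is home: its knob, at (187,233) in the scene crop, sits with the collar on the ear and the top at about 148 mm. It is upright, the beam is in the yoke, and the arm is clear.

```bash
python3 -c "
from cell import manip
print(manip.sign_off())"
```

```text
the job is handed in; nothing more can be done
None
```

The press is shut and locked: the pin is fully home with its collar on the upper ear, the arm is clear, and I handed the job in at about 27.5 s of the 72 s allowed; the sign-off returned no verdict.

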